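# Close the bench clamp on the lock cylinder

### The arm

A 7-joint arm with a two-finger parallel gripper is mounted at the origin on a cart in front of the work surface, level with it; the furniture and walls round the work are solid. World frame = base frame: x ahead of the robot, y to its left, z up, the work surface at z = 0. Lengths are in m, angles in degrees, forces in N, time in s.
With the tool pointing down it reaches from about 0.425 to 0.925 m from the base axis. Payload 6.8 kg.
Tool frame: the origin (TCP) lies at the very end of the fingers, on their centre line; the grasp point (between the pads) lies 19 mm behind it; z points along the fingers, x is the direction in which the jaws open and shut, and the axes are right-handed (so a half turn about z gives the same grasp; the last joint's range is limited). The gripper opens to 88 mm and grips with 3 to 60 N. Pads are 20 mm wide; open, the fingers measure 115 mm over their backs; the gripper's body (75 mm by 178 mm) begins 61 mm behind the grasp point.
Start: joints at [68.004, 27.33, 1.283, 89.118, -0.659, 63.558, -4.761], TCP at [0.184, -0.65, 0.223] pointing down, gripper open.
Joint ranges: [-169.35, 169.35], [-19.33, 120.38], [-80.79, 83.38], [13.8, 139.57], [-78.32, 258.32], [9.67, 109.79], [-169.56, 169.56]. Speed limits (degrees/s): [136.94, 136.94, 180, 180, 180, 180, 180].

### API

Orientations are given as a 3x3 rotation matrix whose columns are the frame's x, y, z axes.
In Python, from rig import r gives the robot as it stands.
- The arm moves only by the shell command python3 -m inch 'ROWS' [OPENING] [FORCE]. ROWS is JSON, a list of rows, each an object with "translation": the shift along the tool's x, y, z in units of 40 mm (1.0 is 40 mm), a list of three; "delta_rot": the turn, a rotation vector about the tool's x, y, z in units of 6 degrees (1.0 is 6 degrees), a list of three. A call has 1 to 10 rows; each row shifts and turns the commanded pose from where the row before left it, along the tool's axes as they then stand; what a row does not reach is not made up. A row lasts 1/10 s, in which the tool goes at most 50 mm and 8.59 degrees, less where a joint would pass 70% of its speed; a pose out of reach is approached as far as the arm can. A call is refused whole if a number of a shift passes 1 or a number of a turn 1, either way. A call with a gripper value outside its range is refused whole. OPENING is the opening, from 0 (shut) to 1 (fully open), set as the call begins (- or left out, the last holds). The fingers move at their own pace and stop on an object; FORCE is the grip in N (left out, the last holds). Time passes only in rows, so rows that do not move let the fingers close. It gives the time, the measured TCP pose, the force and the opening at its end, in the units of the state.
- r.get_obs(): the state, without advancing time (a new reading comes with each control period).
- r.get_image(name): name is "scene" or "top" or "wrist"; returns the picture (400x640x3 uint8, red, green, blue); there is no depth.
- r.camera_model(name): a dict with "fx", "fy", "cx", "cy" (pixels), "k1" (the pictures are not rectified: a ray, as slopes to the right and down, at radius r is drawn at 1 + k1 r^2 times it, then the intrinsics apply), "R" (3x3) and "t" (3): a world point X has camera coordinates R X + t. Camera axes: x right, y down, z forward; pixel columns grow to the right and rows downward; lengths in m; the calibration is good to about 2 mm. A picture is of the moment at which its call begins: read the wrist's pose just before it. camera_model takes no time and is no camera call; for the wrist camera it gives the pose at the moment of the call.
- r.job_done(): hands the job in, once; it reports no verdict.
Trained networks look in the newest picture that a camera, given by its name, has taken for a name from the list of things; names that differ only in an ending like _2 or _b are one class to them, and where a whole thing is asked for, a point or a joint stands for the part that bears it (a point fixed in the world has none). Each returns a list of dicts, best first, with "confidence" (0 to 1); they miss things now and then, are a little off and sometimes report something else, mostly with a low value. They report only what shows in the picture. A call takes as long as a camera call.
- r.cut_out(camera, name): "region" (400x640 bool, what is visible of it) and "position" ([column, row] in pixels, amid what is visible of it).
The state is a dict: "clock": time; "joint_positions": joint angles; "qd": joint speeds; "joint_efforts": joint torques, N m; "ee_pos": TCP position; "tool_rot": TCP orientation; "contact_force": force on the tool from outside, world axes, zero at the start; "ft_torque": the same for the moment, N m; "opening": finger opening in m.
Only numpy, scipy, OpenCV 4.12 (cv2) and the standard library are available. Lean on these libraries where they do the work, as an engineer would, in place of code of your own. Each camera call takes 0.05 s, during which the arm holds its last target.

### The job

One of the two small bench clamps has a lock cylinder lying on its bed. Slide that clamp's jaw carriage along until the cylinder is held snugly end to end between the two jaws, then let go. Leave the empty clamp as it is.

Things in the scene. Friction and masses are not known exactly. Their poses are not given: they have to be found in the camera images.
- clamp_loaded: The clamp with the cylinder on it, fixed. Dark base plate 220x84 mm, 12 thick; its top is the bed, 44 wide between rails 8 mm high. Origin: on the desk, under the bed. x runs along the slide from the aluminium carriage to the grey fixed jaw, z up. Fixed jaw's copper face at x = 75 mm, its top 38 mm above the desk. Carriage runs 0 to 100 mm, slides with about 2.5 N friction, stays where left.
- lock_cylinder_center (a point): Centre of the brass profile lock cylinder, 70 mm long, 33 wide, 17 thick, about 0.13 kg. It lies loose and lengthwise on the bed between the jaws, with gaps at its ends; pushed by the carriage it slides along the bed until it meets the fixed jaw. A shorter cylinder lying on the desk is not meant.
- jaw_loaded_post (a point): Centre of the upright grip post on the loaded clamp's carriage. Post: 14 mm along the slide, 24 across, from 37 to 79 mm above the desk (this point: 59). The carriage's jaw face is 22 mm from this point towards the fixed jaw. Carriage block under the post: 36 mm long, 74 wide. Axes as the clamp's.
- jaw_empty_post (a point): Centre of the grip post on the carriage of the empty clamp, which is alike in shape and size and is to be left alone.

How it is judged (in metres and radians):
At the end, for the whole second after the job is handed in: The lock cylinder lies flat and lengthwise on the bed of its clamp with the fixed jaw at one end and the carriage's jaw at the other, with no more than 7 mm of play in all, and the carriage has been let go (x of jaw_loaded_post in the frame of clamp_loaded above -0.024 m and x of lock_cylinder_center in the frame of clamp_loaded between 0.03 and 0.046 m and y of lock_cylinder_center in the frame of clamp_loaded between -0.015 and 0.015 m and z of lock_cylinder_center in the frame of clamp_loaded between 0.016 and 0.027 m); the robot touches nothing.
It fails at once if the empty clamp's carriage is moved by more than 10 mm (distance of jaw_empty_post from where it was at the start of the episode above 0.01 m).
It also fails if it takes over 35 s, if anything falls off the work surface, if the arm or the gripper's body presses on something with over 40 N, if the wrist force passes 120 N, or if a joint passes its speed limit or range.

## Working session

There is one attempt and no reset: what is moved stays moved. The work goes in short steps, Python scripts to look and compute and a shell command to move; the robot and the scene stay as the last step left them, time stands still between calls to the robot, and variables do not carry over. Pictures are saved under pics/ and viewed, and the job is handed in when it is done.

```bash
mkdir -p pics; ls; python3 - <<'E'
from rig import r
import cv2,numpy as np
o=r.get_obs();print(o['clock'],o['ee_pos'],o['tool_rot'],o['opening'])
for c in ('scene','top'):
    im=r.get_image(c);cv2.imwrite(f'pics/{c}0.png',im[:,:,::-1])
    for n in ('jaw_loaded_post','lock_cylinder_center','clamp_loaded'):
        for d in r.cut_out(c,n)[:3]: print(c,n,d['confidence'],d['position'],d['region'].sum())
    m=r.camera_model(c);print({k:np.round(v,3).tolist() for k,v in m.items()})
print(r.get_obs()['clock'])
E
```

```text
pics
0.0 [ 0.18364021 -0.64889776  0.22168205] [[ 2.72361996e-01 -9.62194645e-01 -6.38236357e-04]
 [-9.62193098e-01 -2.72362707e-01  1.73140390e-03]
 [-1.83977934e-03  1.42537995e-04 -9.99998297e-01]] 0.0879575233785786
scene clamp_loaded 0.69 [361.8, 187.0] 72
{'fx': 402.19, 'fy': 402.19, 'cx': 311.454, 'cy': 197.992, 'k1': -0.063, 'R': [[-0.879, -0.477, -0.013], [-0.172, 0.341, -0.924], [0.445, -0.81, -0.382]], 't': [0.496, 0.169, 0.651]}
top jaw_loaded_post 0.93 [403.3, 192.1] 398
top lock_cylinder_center 0.86 [408.0, 154.6] 314
top clamp_loaded 0.65 [406.1, 172.2] 2513
{'fx': 503.026, 'fy': 503.026, 'cx': 316.231, 'cy': 203.11, 'k1': -0.153, 'R': [[-0.014, -1.0, -0.012], [-0.99, 0.015, -0.142], [0.142, 0.01, -0.99]], 't': [-0.016, 0.551, 1.224]}
0.4
```

View pics/scene0.png

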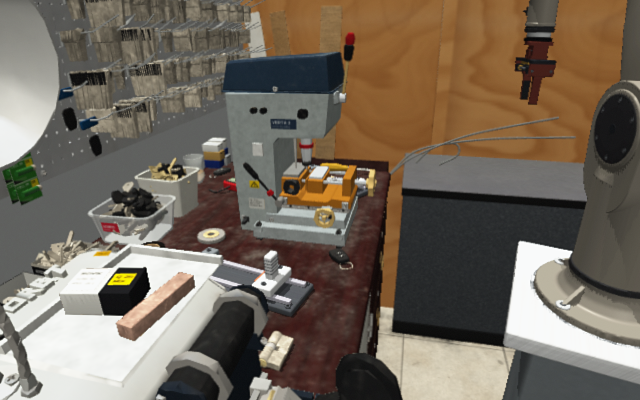

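View pics/top0.png

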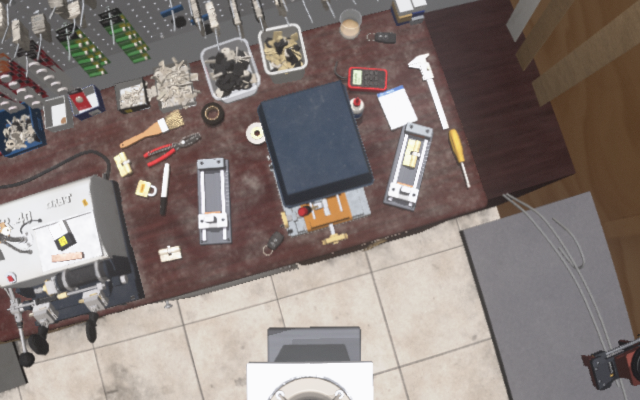

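```bash
python3 - <<'E'
import cv2
a=cv2.imread('pics/top0.png')[110:230,340:480]
cv2.imwrite('pics/topcrop.png',cv2.resize(a,None,fx=5,fy=5,interpolation=cv2.INTER_CUBIC))
E
```

```text
(no output)
```

View pics/topcrop.png

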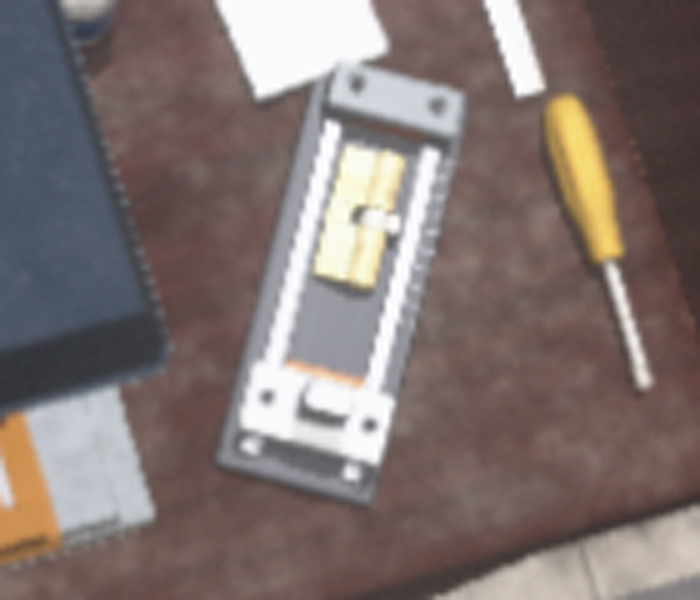

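```bash
cat > h.py <<'E'
import numpy as np,cv2
from rig import r
def ray(m,u,v):
    K=np.array([[m['fx'],0,m['cx']],[0,m['fy'],m['cy']],[0,0,1.]])
    p=cv2.undistortPoints(np.array([[[u,v]]],float),K,np.array([m['k1'],0,0,0,0.]))[0,0]
    R=np.array(m['R']);t=np.array(m['t'])
    return -R.T@t, R.T@np.array([p[0],p[1],1])
def at(m,u,v,z):
    c,d=ray(m,u,v); return c+d*(z-c[2])/d[2]
def pix(m,X):
    p=np.array(m['R'])@X+np.array(m['t']);a=p[:2]/p[2];a=a*(1+m['k1']*(a@a))
    return np.array([m['fx']*a[0]+m['cx'],m['fy']*a[1]+m['cy']])
E
python3 - <<'E'
from h import *
np.set_printoptions(precision=4,suppress=True)
m=r.camera_model('top')
P=lambda x,y,z:at(m,340+(x-2)/5,110+(y-2)/5,z)
for n,a in dict(baseBL=(220,465,.012),baseBR=(370,503,.012),baseTR=(465,125,.012),fj_BL=(330,108,.038),fj_BR=(457,137,.038),fj_TL=(335,65,.038),fj_TR=(467,90,.038),post=(326,385,.079),cylT=(375,150,.029),cylB=(345,282,.029),postbase=(322,415,.037),carBL=(240,428,.037),carBR=(382,462,.037),carTL=(252,370,.037),carTR=(393,395,.037)).items(): print(n,P(*a))
E
```

```text
baseBL [ 0.5536 -0.1967  0.012 ]
baseBR [ 0.5327 -0.2735  0.012 ]
baseTR [ 0.7329 -0.3333  0.012 ]
fj_BL [ 0.7352 -0.2571  0.038 ]
fj_BR [ 0.7192 -0.3227  0.038 ]
fj_TL [ 0.7583 -0.2609  0.038 ]
fj_TR [ 0.7444 -0.3293  0.038 ]
post [ 0.5829 -0.2418  0.079 ]
cylT [ 0.715  -0.2812  0.029 ]
cylB [ 0.6452 -0.2623  0.029 ]
postbase [ 0.5748 -0.2463  0.037 ]
carBL [ 0.5688 -0.2043  0.037 ]
carBR [ 0.5504 -0.2759  0.037 ]
carTL [ 0.5985 -0.2115  0.037 ]
carTR [ 0.5846 -0.283   0.037 ]
```

```bash
python3 - <<'E'
from h import *
np.set_printoptions(precision=3,suppress=True)
m=r.camera_model('top');s=r.camera_model('scene')
for n,(u,v) in dict(headBR=(370,180),headTR=(341,83),headBL=(287,205)).items():
    for z in (.2,.25,.3,.35,.4,.45,.5): X=at(m,u,v,z);print(n,X,pix(s,X))
for X in ([.58,-.243,.059],[.727,-.29,.038]): print(pix(s,np.array(X)))
E
```

```text
headBR [ 0.578 -0.145  0.2  ] [334.799 128.446]
headBR [ 0.568 -0.14   0.25 ] [337.748 107.841]
headBR [ 0.559 -0.135  0.3  ] [340.856  86.081]
headBR [ 0.549 -0.13   0.35 ] [344.133  63.098]
headBR [ 0.54  -0.125  0.4  ] [347.588  38.819]
headBR [ 0.531 -0.12   0.45 ] [351.229  13.176]
headBR [ 0.521 -0.115  0.5  ] [355.064 -13.893]
headTR [ 0.805 -0.086  0.2  ] [242.686 124.746]
headTR [ 0.785 -0.084  0.25 ] [247.115 105.302]
headTR [ 0.765 -0.081  0.3  ] [251.834  84.714]
headTR [ 0.745 -0.079  0.35 ] [256.868  62.906]
headTR [ 0.725 -0.077  0.4  ] [262.241  39.797]
headTR [ 0.705 -0.075  0.45 ] [267.982  15.304]
headTR [ 0.685 -0.072  0.5  ] [274.12 -10.65]
headBL [0.525 0.039 0.2  ] [318.801 149.976]
headBL [0.518 0.035 0.25 ] [322.765 124.361]
headBL [0.511 0.032 0.3  ] [326.917  97.525]
headBL [0.504 0.028 0.35 ] [331.264  69.434]
headBL [0.497 0.025 0.4  ] [335.81  40.06]
headBL [0.49  0.021 0.45 ] [340.556   9.389]
headBL [0.483 0.018 0.5  ] [345.502 -22.573]
[349.246 172.722]
[309.921 167.72 ]
```

```bash
cat > plan.py <<'E'
import sys,json
from h import *
from scipy.spatial.transform import Rotation as Ro
def plan(p,R,tp,th,n):
    # straight line to tp, tool-x heading th (deg), tool down
    c,s=np.cos(np.radians(th)),np.sin(np.radians(th))
    T=np.array([[c,s,0],[s,-c,0],[0,0,-1.]])
    w=Ro.from_matrix(R.T@T).as_rotvec(degrees=True)
    print('total turn',w.round(2),'n',n)
    d=(np.array(tp)-p)/n; k=w/n/6
    out=[]
    Rc=R.copy()
    for i in range(n):
        out.append((Rc.T@d/.04).round(2).tolist()); Rc=Rc@Ro.from_rotvec(w/n,degrees=True).as_matrix()
    print(k.round(2).tolist()); print(out)
E
python3 - <<'E'
from plan import *
o=r.get_obs();plan(np.array(o['ee_pos']),np.array(o['tool_rot']),[.575,-.25,.2],-16,14)
E
```

```text
total turn [-1.00e-02  1.00e-02 -5.82e+01] n 14
[-0.0, 0.0, -0.69]
[[-0.5, -0.87, 0.04], [-0.43, -0.9, 0.04], [-0.37, -0.93, 0.04], [-0.3, -0.95, 0.04], [-0.23, -0.97, 0.04], [-0.16, -0.99, 0.04], [-0.08, -0.99, 0.04], [-0.01, -1.0, 0.04], [0.06, -1.0, 0.04], [0.13, -0.99, 0.04], [0.2, -0.98, 0.04], [0.27, -0.96, 0.04], [0.34, -0.94, 0.04], [0.41, -0.91, 0.04]]
```

```bash
python3 -m inch '[{"translation":[-0.5,-0.87,0],"delta_rot":[0,0,-0.7]},{"translation":[-0.43,-0.9,0],"delta_rot":[0,0,-0.7]},{"translation":[-0.37,-0.93,0],"delta_rot":[0,0,-0.7]},{"translation":[-0.3,-0.95,0],"delta_rot":[0,0,-0.7]},{"translation":[-0.23,-0.97,0],"delta_rot":[0,0,-0.7]},{"translation":[-0.16,-0.99,0],"delta_rot":[0,0,-0.7]},{"translation":[-0.08,-0.99,0],"delta_rot":[0,0,-0.7]},{"translation":[0,-1,0],"delta_rot":[0,0,-0.7]},{"translation":[0.06,-1,0],"delta_rot":[0,0,-0.7]},{"translation":[0.13,-1,0],"delta_rot":[0,0,-0.7]}]' 1 && python3 - <<'E'
from plan import *
o=r.get_obs();print(o['contact_force']);plan(np.array(o['ee_pos']),np.array(o['tool_rot']),[.575,-.25,.2],-16,5)
E
```

```text
clock: 1.4
ee_pos: [0.4637, -0.3616, 0.2229]
tool_rot: [[0.848, -0.531, 0.0], [-0.531, -0.848, -0.0], [0.0, 0.0, -1.0]]
contact_force: [0.1, 0.8, 0.1]
opening: 0.0882
[0.06544447 0.79058726 0.11812775]
total turn [  0.02  -0.03 -16.04] n 5
[0.0, -0.0, -0.53]
[[0.18, -0.77, 0.11], [0.22, -0.76, 0.11], [0.26, -0.74, 0.11], [0.3, -0.73, 0.11], [0.34, -0.71, 0.11]]
```

```bash
python3 -m inch '[{"translation":[0.18,-0.77,0.1],"delta_rot":[0,0,-0.53]},{"translation":[0.22,-0.76,0.1],"delta_rot":[0,0,-0.53]},{"translation":[0.26,-0.74,0.1],"delta_rot":[0,0,-0.53]},{"translation":[0.3,-0.73,0.1],"delta_rot":[0,0,-0.53]},{"translation":[0.34,-0.71,0.1],"delta_rot":[0,0,-0.53]},{"translation":[0,0,0],"delta_rot":[0,0,0]},{"translation":[0,0,0],"delta_rot":[0,0,0]}]' && python3 - <<'E'
from h import *
m=r.camera_model('wrist')
im=r.get_image('wrist');cv2.imwrite('pics/wrist1.png',im[:,:,::-1])
for n in ('jaw_loaded_post','lock_cylinder_center'):
    for d in r.cut_out('wrist',n)[:2]: print(n,d['confidence'],d['position'],at(m,*d['position'],.059).round(4))
im=r.get_image('scene');cv2.imwrite('pics/scene1.png',im[:,:,::-1])
E
```

```text
clock: 2.1
ee_pos: [0.5746, -0.2511, 0.2024]
tool_rot: [[0.96, -0.28, -0.001], [-0.28, -0.96, 0.0], [-0.001, 0.0, -1.0]]
contact_force: [0.2, -0.5, 0.9]
opening: 0.088
jaw_loaded_post 0.82 [321.7, 179.1] [ 0.5829 -0.2394  0.059 ]
lock_cylinder_center 0.94 [413.8, 180.0] [ 0.6685 -0.2652  0.059 ]
```

View pics/wrist1.png

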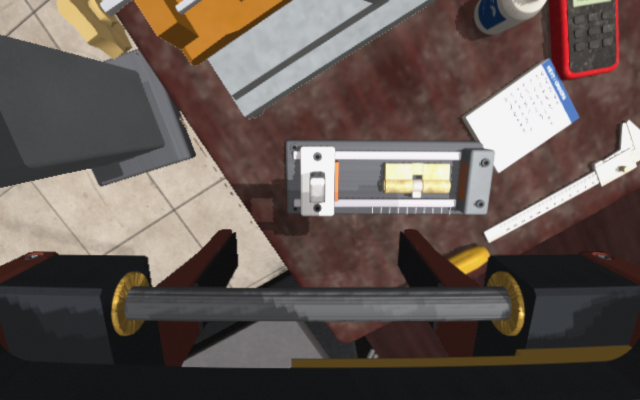

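View pics/scene1.png

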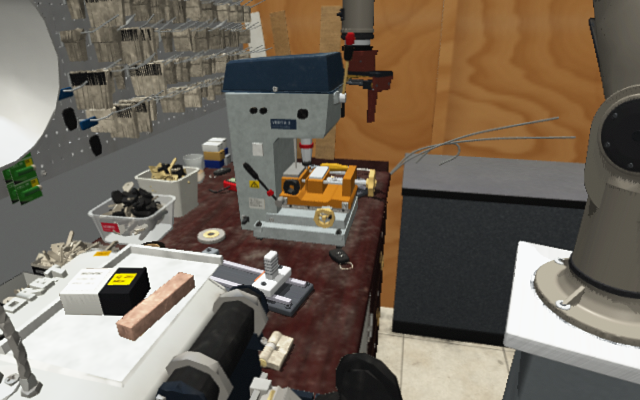

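```bash
python3 - <<'E'
import cv2
a=cv2.imread('pics/wrist1.png')[130:225,275:505]
cv2.imwrite('pics/wcrop.png',cv2.resize(a,None,fx=3.4,fy=3.4,interpolation=cv2.INTER_CUBIC))
E
```

```text
(no output)
```

View pics/wcrop.png

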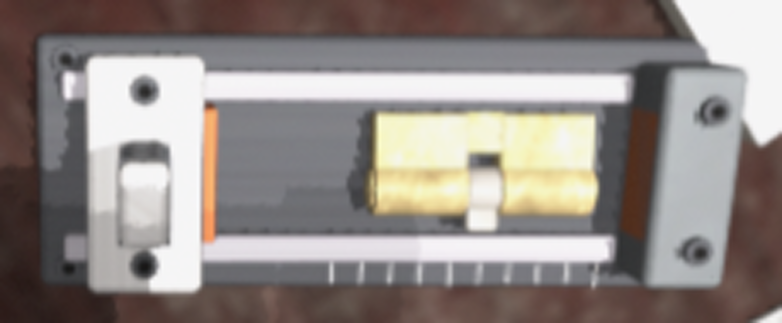

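```bash
python3 - <<'E'
from h import *
np.set_printoptions(precision=4,suppress=True)
m=r.camera_model('wrist')
P=lambda x,y,z:at(m,275+(x-1.2)/3.4,130+(y-1.2)/3.4,z)
D=dict(b1=(88,57,.037),b2=(205,57,.037),b3=(205,290,.037),b4=(88,290,.037),s1=(145,90,.037),s2=(145,265,.037),railU0=(70,86,.02),railU1=(630,86,.02),railL0=(70,248,.02),railL1=(612,248,.02),fa=(640,68,.038),fb=(720,288,.038),fc=(745,72,.038),fd=(640,280,.038),post=(144,175,.079),cylL=(372,185,.02),cylR=(598,185,.02))
V={k:P(*v) for k,v in D.items()}
for k,v in V.items(): print(k,v)
h=lambda a,b:np.degrees(np.arctan2(*(V[b]-V[a])[[1,0]]))
print(h('railU0','railU1'),h('railL0','railL1'),h('s1','s2')+90,'blockc',sum(V[k] for k in('b1','b2','b3','b4'))/4,(V['s1']+V['s2'])/2)
o=r.get_obs();print(o['ee_pos'],o['tool_rot'])
E
```

```text
b1 [ 0.5699 -0.2072  0.037 ]
b2 [ 0.6033 -0.2171  0.037 ]
b3 [ 0.5838 -0.2867  0.037 ]
b4 [ 0.5486 -0.2763  0.037 ]
s1 [ 0.5834 -0.2214  0.037 ]
s2 [ 0.568  -0.2736  0.037 ]
railU0 [ 0.5606 -0.2152  0.02  ]
railU1 [ 0.7314 -0.2651  0.02  ]
railL0 [ 0.5448 -0.2656  0.02  ]
railL1 [ 0.716 -0.316  0.02 ]
fa [ 0.7281 -0.2566  0.038 ]
fb [ 0.7407 -0.3322  0.038 ]
fc [ 0.759  -0.2667  0.038 ]
fd [ 0.7164 -0.3222  0.038 ]
post [ 0.5781 -0.2388  0.079 ]
cylL [ 0.6446 -0.2731  0.02  ]
cylR [ 0.7154 -0.2938  0.02  ]
-16.27656116290322 -16.422445497723412 -16.430742463834918 blockc [ 0.5764 -0.2468  0.037 ] [ 0.5757 -0.2475  0.037 ]
[ 0.5737 -0.2531  0.2028] [[ 0.9591 -0.2832 -0.0002]
 [-0.2832 -0.9591 -0.0009]
 [ 0.      0.0009 -1.    ]]
```

```bash
python3 -m inch '[{"translation":[0.04,-0.19,0.6],"delta_rot":[0,0,0]},{"translation":[0,0,0.7],"delta_rot":[0,0,0]},{"translation":[0,0,0.7],"delta_rot":[0,0,0]},{"translation":[0,0,0.7],"delta_rot":[0,0,0]},{"translation":[0,0,0.6],"delta_rot":[0,0,0]},{"translation":[0,0,0.4],"delta_rot":[0,0,0]},{"translation":[0,0,0.2],"delta_rot":[0,0,0]},{"translation":[0,0,0],"delta_rot":[0,0,0]},{"translation":[0,0,0],"delta_rot":[0,0,0]}]' && python3 - <<'E'
from h import *
im=r.get_image('wrist');cv2.imwrite('pics/wrist2.png',im[:,:,::-1])
im=r.get_image('top')[80:260,320:520];cv2.imwrite('pics/top2.png',cv2.resize(im[:,:,::-1],None,fx=3,fy=3))
E
```

```text
clock: 3.2
ee_pos: [0.5789, -0.2451, 0.0476]
tool_rot: [[0.96, -0.281, 0.001], [-0.281, -0.96, -0.001], [0.002, 0.0, -1.0]]
contact_force: [0.6, -0.8, 0.4]
opening: 0.0877
```

View pics/wrist2.png

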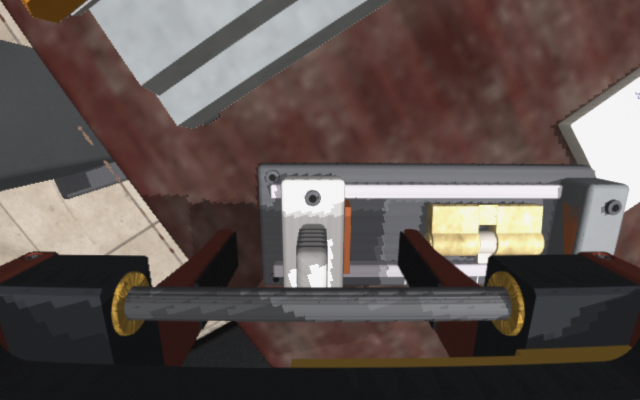

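View pics/top2.png

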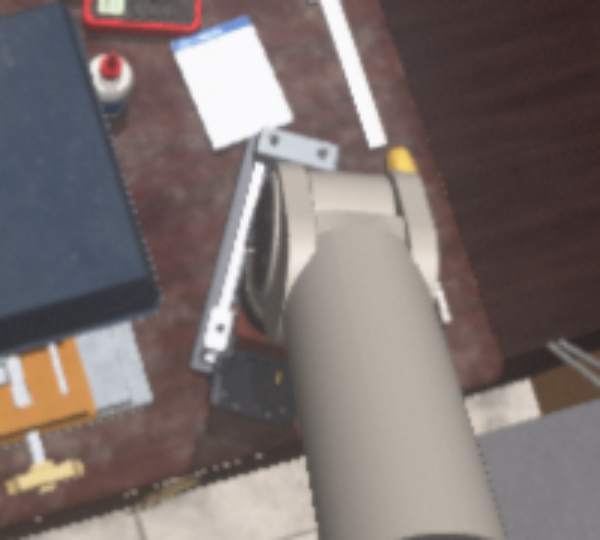

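The post (column ~314) stands between the fingers (238 and 400), and the arm is clear of the press. I'm closing now.

```bash
python3 -m inch '[{"translation":[0,0,0],"delta_rot":[0,0,0]},{"translation":[0,0,0],"delta_rot":[0,0,0]},{"translation":[0,0,0],"delta_rot":[0,0,0]},{"translation":[0,0,0],"delta_rot":[0,0,0]},{"translation":[0,0,0],"delta_rot":[0,0,0]},{"translation":[0,0,0],"delta_rot":[0,0,0]},{"translation":[0,0,0],"delta_rot":[0,0,0]},{"translation":[0,0,0],"delta_rot":[0,0,0]}]' 0 20
```

```text
clock: 4.1
ee_pos: [0.5782, -0.2447, 0.0466]
tool_rot: [[0.96, -0.281, -0.0], [-0.281, -0.96, 0.0], [-0.0, -0.0, -1.0]]
contact_force: [-0.1, -0.1, 0.5]
opening: 0.0276
```

```bash
python3 -m inch '[{"translation":[0,0,0],"delta_rot":[0,0,0]},{"translation":[0,0,0],"delta_rot":[0,0,0]},{"translation":[0,0,0],"delta_rot":[0,0,0]},{"translation":[0,0,0],"delta_rot":[0,0,0]}]' 0 20
```

```text
clock: 4.5
ee_pos: [0.5778, -0.2446, 0.0466]
tool_rot: [[0.96, -0.281, -0.001], [-0.281, -0.96, 0.0], [-0.001, 0.0, -1.0]]
contact_force: [-2.6, 0.6, 1.5]
opening: 0.0138
```

```bash
python3 -m inch '[{"translation":[0.1,0,0],"delta_rot":[0,0,0]},{"translation":[0.15,0,0],"delta_rot":[0,0,0]},{"translation":[0.15,0,0],"delta_rot":[0,0,0]},{"translation":[0.15,0,0],"delta_rot":[0,0,0]},{"translation":[0.15,0,0],"delta_rot":[0,0,0]},{"translation":[0.15,0,0],"delta_rot":[0,0,0]},{"translation":[0.15,0,0],"delta_rot":[0,0,0]},{"translation":[0.15,0,0],"delta_rot":[0,0,0]},{"translation":[0.1,0,0],"delta_rot":[0,0,0]},{"translation":[0,0,0],"delta_rot":[0,0,0]}]' && python3 - <<'E'
from h import *
im=r.get_image('wrist');cv2.imwrite('pics/wrist3.png',im[:,:,::-1])
E
```

```text
clock: 5.5
ee_pos: [0.6272, -0.259, 0.0466]
tool_rot: [[0.96, -0.281, 0.001], [-0.281, -0.96, -0.0], [0.001, -0.0, -1.0]]
contact_force: [1.8, -0.7, -1.5]
opening: 0.0138
```

View pics/wrist3.png

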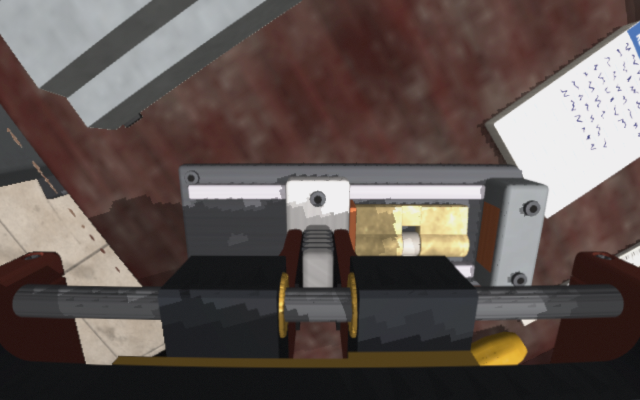

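The carriage has reached the cylinder (columns 357–468). There is about 8 mm left to the copper face (~482), so I'm creeping from here.

```bash
python3 -m inch '[{"translation":[0.05,0,0],"delta_rot":[0,0,0]},{"translation":[0.05,0,0],"delta_rot":[0,0,0]},{"translation":[0.05,0,0],"delta_rot":[0,0,0]},{"translation":[0,0,0],"delta_rot":[0,0,0]}]' && python3 -m inch '[{"translation":[0.03,0,0],"delta_rot":[0,0,0]},{"translation":[0,0,0],"delta_rot":[0,0,0]}]'
```

```text
clock: 5.95
ee_pos: [0.632, -0.2605, 0.0466]
tool_rot: [[0.96, -0.281, -0.0], [-0.281, -0.96, -0.0], [-0.0, 0.0, -1.0]]
contact_force: [-2.9, 0.0, 1.0]
opening: 0.0139
clock: 6.15
ee_pos: [0.6331, -0.2608, 0.0466]
tool_rot: [[0.96, -0.281, -0.0], [-0.281, -0.96, -0.0], [-0.0, 0.0, -1.0]]
contact_force: [-3.0, 0.9, 1.1]
opening: 0.0137
```

```bash
for i in 1 2; do python3 -m inch '[{"translation":[0.03,0,0],"delta_rot":[0,0,0]},{"translation":[0,0,0],"delta_rot":[0,0,0]}]' | grep -E "ee_pos|force"; done
```

```text
ee_pos: [0.6343, -0.2611, 0.0466]
contact_force: [-3.4, -0.1, 0.2]
ee_pos: [0.6355, -0.2615, 0.0466]
contact_force: [-3.5, 0.6, -0.0]
```

```bash
python3 -m inch '[{"translation":[0.03,0,0],"delta_rot":[0,0,0]},{"translation":[0,0,0],"delta_rot":[0,0,0]}]'; python3 - <<'E'
from h import *
im=r.get_image('wrist')[150:350,250:570];cv2.imwrite('pics/wrist4.png',cv2.resize(im[:,:,::-1],None,fx=2.5,fy=2.5))
E
```

```text
clock: 6.75
ee_pos: [0.6367, -0.2618, 0.0466]
tool_rot: [[0.96, -0.281, 0.0], [-0.281, -0.96, -0.0], [0.0, 0.0, -1.0]]
contact_force: [-2.0, 0.0, 0.3]
opening: 0.0139
```

View pics/wrist4.png

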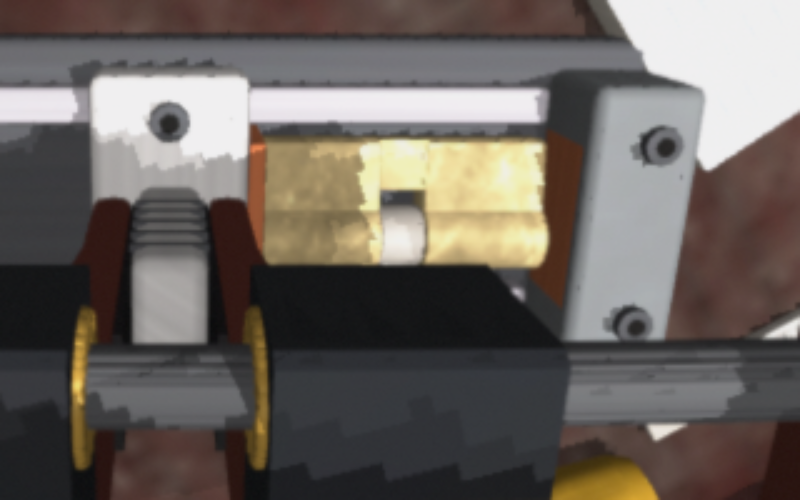

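Nearly closed: the cylinder's right end (~547 in the crop) is beside the copper face. I'll do a few more small pushes until the force rises.

```bash
python3 -m inch '[{"translation":[0.04,0,0],"delta_rot":[0,0,0]},{"translation":[0,0,0],"delta_rot":[0,0,0]}]' | grep -E "ee_pos|force"
```

```text
ee_pos: [0.6383, -0.2623, 0.0466]
contact_force: [-3.1, 0.3, -0.3]
```

```bash
python3 -m inch '[{"translation":[0.04,0,0],"delta_rot":[0,0,0]},{"translation":[0,0,0],"delta_rot":[0,0,0]}]' | grep -E "ee_pos|force"
```

```text
ee_pos: [0.6394, -0.2626, 0.0466]
contact_force: [-4.6, 0.2, 2.1]
```

```bash
python3 -m inch '[{"translation":[0.04,0,0],"delta_rot":[0,0,0]},{"translation":[0,0,0],"delta_rot":[0,0,0]}]' | grep -E "ee_pos|force|opening"
```

```text
ee_pos: [0.6395, -0.2626, 0.0466]
contact_force: [-10.6, 2.2, 6.5]
opening: 0.0138
```

The carriage has stopped and the force jumped to 11 N, so the cylinder is seated. I'm easing the push, opening, then lifting.

```bash
python3 -m inch '[{"translation":[-0.04,0,0],"delta_rot":[0,0,0]},{"translation":[0,0,0],"delta_rot":[0,0,0]}]' | grep -E "ee_pos|force|opening"; python3 -m inch '[{"translation":[0,0,0],"delta_rot":[0,0,0]},{"translation":[0,0,0],"delta_rot":[0,0,0]},{"translation":[0,0,0],"delta_rot":[0,0,0]},{"translation":[0,0,0],"delta_rot":[0,0,0]},{"translation":[0,0,0],"delta_rot":[0,0,0]},{"translation":[0,0,0],"delta_rot":[0,0,0]}]' 0.5 | grep -E "ee_pos|force|opening"
```

```text
ee_pos: [0.6394, -0.2626, 0.0466]
contact_force: [-4.5, 0.7, 0.7]
opening: 0.0137
ee_pos: [0.6398, -0.2627, 0.0467]
contact_force: [-0.5, 0.0, 0.2]
opening: 0.0439
```

```bash
python3 -m inch '[{"translation":[0,0,-0.3],"delta_rot":[0,0,0]},{"translation":[0,0,-0.6],"delta_rot":[0,0,0]},{"translation":[0,0,-0.8],"delta_rot":[0,0,0]},{"translation":[0,0,-0.8],"delta_rot":[0,0,0]},{"translation":[0,0,-0.8],"delta_rot":[0,0,0]},{"translation":[0,0,-0.6],"delta_rot":[0,0,0]},{"translation":[0,0,0],"delta_rot":[0,0,0]},{"translation":[0,0,0],"delta_rot":[0,0,0]}]'; python3 - <<'E'
from h import *
im=r.get_image('wrist');cv2.imwrite('pics/wrist5.png',im[:,:,::-1])
m=r.camera_model('wrist')
for n,z in (('jaw_loaded_post',.059),('lock_cylinder_center',.0205)):
    for d in r.cut_out('wrist',n)[:2]: print(n,d['confidence'],d['position'],at(m,*d['position'],z).round(4))
cv2.imwrite('pics/w5c.png',cv2.resize(im[110:230,220:460,::-1],None,fx=3,fy=3))
E
```

```text
clock: 9.0
ee_pos: [0.6398, -0.2627, 0.2034]
tool_rot: [[0.96, -0.281, 0.001], [-0.281, -0.96, -0.001], [0.001, 0.0, -1.0]]
contact_force: [0.0, -0.6, -0.4]
opening: 0.0438
lock_cylinder_center 0.71 [367.9, 185.5] [ 0.6924 -0.2784  0.0205]
```

View pics/w5c.png

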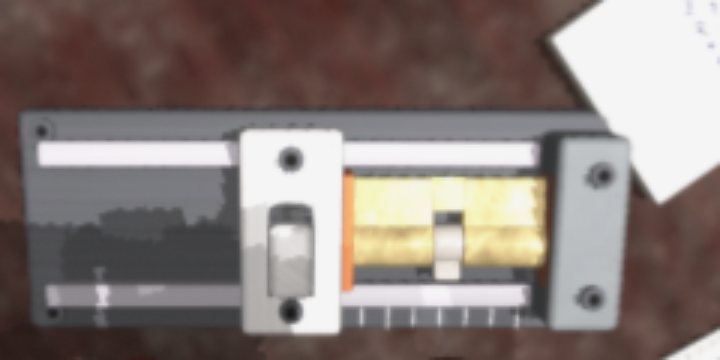

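The cylinder (crop columns 353–547) is held between both copper faces, and the gripper is clear at z = 0.20.

```bash
python3 - <<'E'
from rig import r
r.job_done();print(r.get_obs()['clock'])
E
```

```text
the job is handed in; nothing more can be done
the job is handed in; nothing more can be done
```

The lock cylinder is now held end to end between the two jaws of its clamp, and I handed the job in at about 9 s. No verdict came back.

**What I did:** I gripped the loaded clamp's post and slid the carriage about 64 mm. I stopped when the carriage would go no further and the push force rose from about 3 N to 11 N. I then eased off, opened the gripper and lifted clear.

**Last checks:**
- **Cylinder:** The final wrist picture shows it flat and lengthwise, with no visible gap at the carriage's jaw or at the fixed jaw.
- **Robot:** The tool was at z = 0.20 m with the outside force close to zero.
- **Empty clamp:** The arm never went near it.

**What disagreed or was missing:**
- **Carriage travel:** It went about 5 mm further than my camera estimate of 59 mm. I put that down to error in measuring the fixed jaw's position, because the stop in force and the final picture agree.
- **Post detection:** The network did not find the post in the last picture, so I judged the carriage's place by eye and from the tool position.

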